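Slide the jig board out to the mark and hold it

TASK

I want to fit a clamp from below: slide the wooden jig board outward along the plywood stand until its outer end is level with the pointer of the cursor on the ruler, with the board square to the stand's edge. Slide it, do not lift it off the stand or let it tip, and do not disturb the other things. The board is front-heavy out there, so finish while still holding it, flat on the stand and still; do not let go.

Things in the scene. Friction and masses are not known exactly. Their poses are not given: they have to be found in the camera images.
- batten (a point): centre (half-way up) of the upright wooden batten fixed across the inner end of the jig board, the thing to hold the board by: 20 mm thick along the board (the point's x), 80 mm long across it (y), standing 40 mm above the board's top face, all clear around. The board reaches 35 mm past it at the inner end, and 95 mm of bare board top lie ahead of it, before the jig block.
- front_edge (a point): middle of the board's outer end face (half-way through its thickness); x points outward along the board, y across it, z up. It lies 275 mm ahead of batten along x, 26 mm lower.
- board: the loose wooden jig board, 320 (x) x 120 (y) x 12 mm, lying on the stand; origin at the centre of its underside, x towards its outer end, z up. A 100 x 80 x 30 mm jig block with steel pins is fixed on its outer half and makes that half heavy: let go, the board tips off the stand once about 140 mm of it overhang. It weighs 0.4 to 0.65 kg with all it carries, slides with wood-like friction, and can lie somewhat askew on the stand at the start.
- stand: fixed plywood riser on the table, top 300 (x) x 260 (y) mm at 80 mm above the table; origin on the table under the middle of the top. Its x axis is the outward direction, to the robot's left (world +y) give or take 15 degrees; the outer edge is at x = 150 mm. An aluminium ruler arm runs outward along its -y side (the side away from the robot), past the edge, between y = -146 and -178 mm, its face 2 mm below the stand's top.
- mark (a point): tip of the cursor's steel pointer blade, 3 mm thick, 160 to 210 mm beyond the stand's edge and 22 mm above its top, just higher than the board's top face; x points outward like the stand's, y across, from the ruler arm towards the board's path. The tip is 99 mm from the stand's middle line; the board starts centred 20 mm to that side of the middle, so slid straight out it passes 20 mm beside.
- cursor: the cursor that carries the mark, a 24 x 44 x 16 mm block with a brass screw, fixed on the ruler arm; origin at the middle of its underside.
- thread_spool: small wooden thread spool, 30 mm across, 45 mm tall, standing on the stand beside the board, on its robot side; a bystander; origin at its underside.
- ribbon_spool: flat ribbon spool, 90 mm across, 30 mm high, lying on the table; a bystander; origin at its underside.
- glue_bottle: white glue bottle, 52 mm across, 130 mm tall, standing on the table; a bystander; origin at its underside.
- pin_cup: white cup, 70 mm across, 80 mm tall, standing on the table; a bystander; origin at its underside.
- pliers: pliers with black handles lying on the table under the way of the board, about 130 mm long, 12 mm high; a bystander; origin at its underside.
- bar_clamp: small bar clamp lying on the table, about 150 x 80 mm, 20 mm high; a bystander; origin at its underside.

How it is judged (in metres and radians):
At the end, for the whole second after the job is handed in: The board's outer end is within 6 mm of the pointer blade along the stand's outward direction, the board is square to the stand within 5 degrees, lies flat on the stand (within 2 degrees, touching it, not touching the cursor or other things), is at rest, and the robot still holds it (x of front_edge in the frame of mark between -0.006 and 0.006 m and angle between the x axis of front_edge and the x axis of stand, either way round below 0.09 rad and angle between board's own z axis and vertical below 0.035 rad and z of board in the frame of stand between 0.075 and 0.085 m and contact force between board and stand above 0.5 N and (contact force between board and the fingers above 0.5 N or contact force between board and the arm above 0.5 N) and contact force between board and cursor below 0.2 N and linear speed of board below 0.01 m/s and contact force between board and thread_spool below 0.2 N and contact force between board and ribbon_spool below 0.2 N and contact force between board and glue_bottle below 0.2 N and contact force between board and pin_cup below 0.2 N and contact force between board and pliers below 0.2 N and contact force between board and bar_clamp below 0.2 N); the arm keeps its last pose, push and grip.
It fails at once if the board is lifted more than 20 mm off the stand (z of board in the frame of stand above 0.1 m).
It fails at once if the board tips by more than 9 degrees (angle between board's own z axis and vertical above 0.16 rad).
It fails at once if a bystander is moved more than 25 mm (distance of any of thread_spool, ribbon_spool, glue_bottle, pin_cup, pliers, bar_clamp from where it was at the start of the episode above 0.025 m).
It also fails if it takes over 35 s, if anything falls off the work surface, if the arm or the gripper's body presses on something with over 40 N, if the wrist force passes 120 N, or if a joint passes its speed limit or range.

ROBOT

A 6-joint arm with a two-finger parallel gripper is mounted at the origin on the work surface. World frame = base frame: x ahead of the robot, y to its left, z up, the work surface at z = 0. Lengths are in m, angles in degrees, forces in N, time in s.
With the tool pointing down it reaches from about 0.325 to 0.85 m from the base axis. Payload 15.5 kg.
Tool frame: the origin (TCP) lies at the very end of the fingers, on their centre line; the grasp point (between the pads) lies arm.grip_depth behind it (arm.grip_depth is the distance from the TCP to the grasp point, in m); z points along the fingers, y is the direction in which the jaws open and shut (so a half turn about z gives the same grasp; the last joint's range is limited). The gripper opens to 91 mm and grips with 3 to 60 N. Pads are 32 mm wide; open, the fingers measure 118 mm over their backs; the gripper's body (76 mm by 178 mm) begins 60 mm behind the grasp point.
Start: joints at [61.45, 28.281, 77.091, -0, 74.628, -5.472], TCP at [0.245, 0.575, 0.182] pointing down, gripper open.
Joint ranges: [-166.48, 166.48], [-47.26, 123.95], [12.59, 153.08], [-70.14, 250.14], [6.76, 159.57], [-176.63, 176.63]. Speed limits (degrees/s): [108.29, 108.29, 147.25, 172.46, 172.46, 172.46].

INTERFACE

Orientations are given as a 3x3 rotation matrix whose columns are the frame's x, y, z axes.
In Python, from rig import arm gives the robot as it stands. Calls block until the motion is done:
- arm.move_to(position, orientation): joint-space move of the TCP to a pose.
- arm.move_l(position, orientation=None, feed=0.15): straight line of the TCP; orientation=None keeps the orientation; feed is the mean speed in m/s.
- arm.move_joints(angles): joint-space move.
- arm.grip(opening): finger opening in m; the grip force is fixed at half the most; returns when the fingers have stopped.
- arm.sleep(seconds).
- arm.solve_ik(position, orientation): joint angles nearest the present ones, or None.
- arm.snapshot(name): name is "scene" or "top" or "wrist"; returns the picture (420x560x3 uint8, red, green, blue); there is no depth.
- arm.get_calibration(name): a dict with "intrinsics" (3x3 intrinsics, pixels), "cam_to_world" (4x4, takes a point from camera to world coordinates). Camera axes: x right, y down, z forward; pixel columns grow to the right and rows downward; lengths in m; the calibration is good to about 2 mm. A picture is of the moment at which its call begins: read the wrist's pose just before it. get_calibration takes no time and is no camera call; for the wrist camera it gives the pose at the moment of the call.
A pose or a line that the arm cannot do raises arm.Unreachable and nothing moves.
- arm.sign_off(): hands the job in, once; it reports no verdict.
Readings, each from a call of its own:
- arm.current_t(): time.
- arm.current_joint_positions(): joint angles.
- arm.current_dq(): joint speeds.
- arm.current_tau(): joint torques, N m.
- arm.current_ee_pos(): TCP position.
- arm.current_tool_rot(): TCP orientation.
- arm.current_force(): force on the tool from outside, world axes, zero at the start.
- arm.current_torque(): the same for the moment, N m.
- arm.current_width(): finger opening in m.
Only numpy, scipy, OpenCV 4.12 (cv2) and the standard library are available. Lean on these libraries where they do the work, as an engineer would, in place of code of your own. Each camera call takes 0.05 s, during which the arm holds its last target.

## Working session

There is one attempt and no reset: what is moved stays moved. The work goes in short steps, each a Python script; the robot and the scene stay as the last script left them, time stands still between calls to the robot, and variables do not carry over. Pictures are saved under pics/ and viewed, and the job is handed in when it is done.

```bash
mkdir -p pics; ls; python3 - <<'E'
from rig import arm
import cv2,numpy as np
for n in("scene","top","wrist"):
    im=arm.snapshot(n);cv2.imwrite(f"pics/{n}0.png",im[:,:,::-1])
    c=arm.get_calibration(n);print(n,np.round(c["intrinsics"],1).tolist(),np.round(c["cam_to_world"],3).tolist())
print(arm.current_t(),arm.grip_depth,arm.current_width(),arm.current_tool_rot())
E
```

```text
pics
scene [[416.1, 0.0, 281.9], [0.0, 416.1, 210.2], [0.0, 0.0, 1.0]] [[0.859, 0.43, -0.28, 0.874], [0.513, -0.711, 0.482, -0.511], [0.008, -0.557, -0.83, 0.948], [0.0, 0.0, 0.0, 1.0]]
top [[481.6, 0.0, 280.6], [0.0, 481.6, 215.6], [0.0, 0.0, 1.0]] [[0.016, -0.989, 0.148, 0.345], [-1.0, -0.016, 0.0, 0.0], [0.002, -0.148, -0.989, 1.564], [0.0, 0.0, 0.0, 1.0]]
wrist [[317.6, 0.0, 279.0], [0.0, 317.6, 208.1], [0.0, 0.0, 1.0]] [[0.392, 0.886, 0.246, 0.176], [0.92, -0.378, -0.106, 0.605], [-0.001, 0.268, -0.964, 0.385], [0.0, 0.0, 0.0, 1.0]]
0.15 0.0188 0.09127634543504154 [[-9.19985281e-01  3.91952672e-01 -4.32016766e-04]
 [ 3.91952903e-01  9.19984909e-01 -8.29535767e-04]
 [ 7.23101451e-05 -9.32490920e-04 -9.99999563e-01]]
```

View pics/scene0.png

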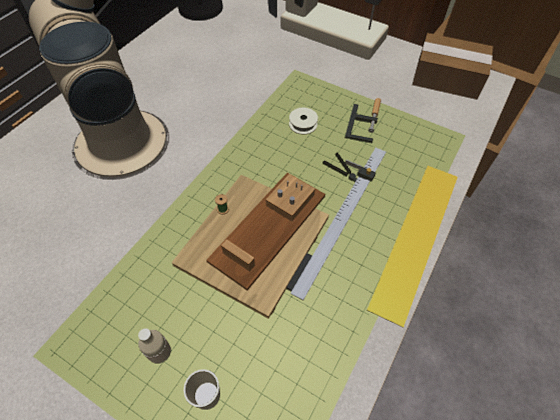

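View pics/top0.png

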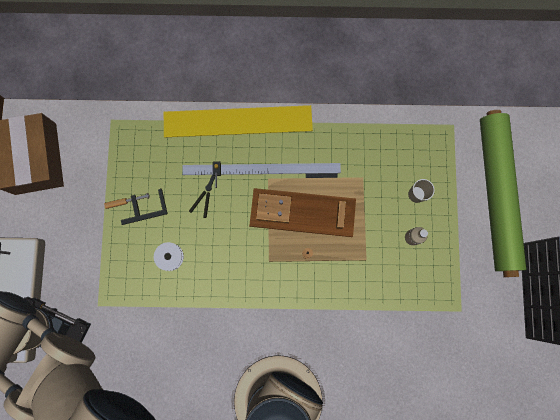

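View pics/wrist0.png

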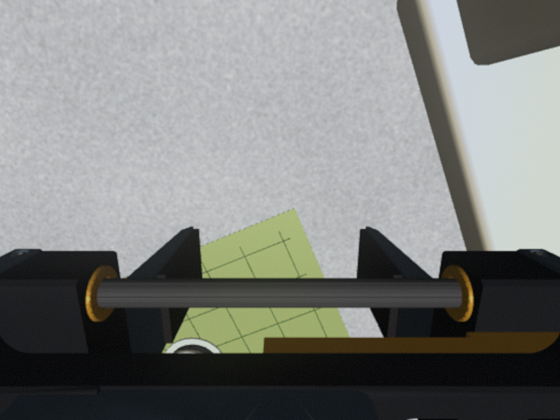

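```bash
python3 - <<'E'
import cv2
t=cv2.imread("pics/top0.png");s=cv2.imread("pics/scene0.png")
cv2.imwrite("pics/topz.png",cv2.resize(t[150:275,170:385],None,fx=3.7,fy=3.7,interpolation=cv2.INTER_CUBIC))
cv2.imwrite("pics/scz.png",cv2.resize(s[135:325,165:395],None,fx=3.1,fy=3.1,interpolation=cv2.INTER_CUBIC))
E
```

```text
(no output)
```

View pics/topz.png

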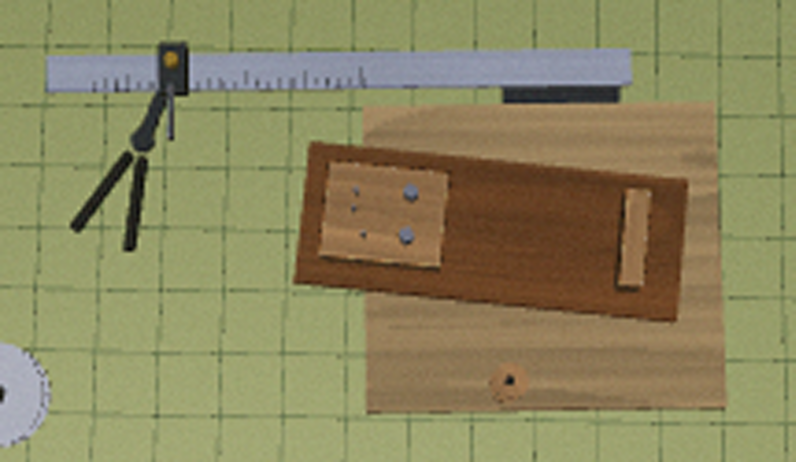

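View pics/scz.png

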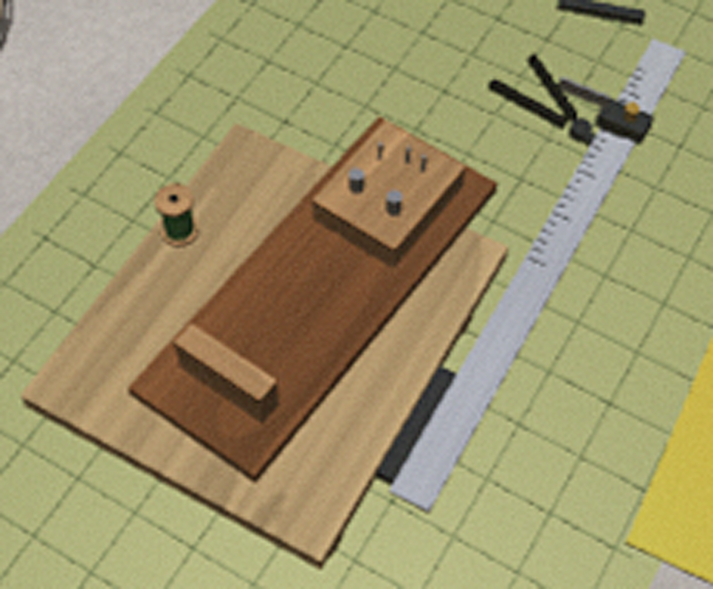

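```bash
cat > h.py <<'E'
import numpy as np,cv2
from rig import arm
def w(n,uv,z,cal=None):
    c=cal or arm.get_calibration(n);K=np.array(c["intrinsics"]);T=np.array(c["cam_to_world"])
    d=T[:3,:3]@np.linalg.inv(K)@np.array([uv[0],uv[1],1.]);o=T[:3,3];return o+d*(z-o[2])/d[2]
def proj(n,p,cal=None):
    c=cal or arm.get_calibration(n);K=np.array(c["intrinsics"]);T=np.array(c["cam_to_world"])
    q=T[:3,:3].T@(np.array(p)-T[:3,3]);q=K@q;return q[:2]/q[2]
E
python3 - <<'E'
from h import *
np.set_printoptions(precision=4,suppress=True)
t=lambda u:((u[0]+.5)/3.7-.5+170,(u[1]+.5)/3.7-.5+150)
s=lambda u:((u[0]+.5)/3.1-.5+165,(u[1]+.5)/3.1-.5+135)
P=lambda n,l,z:np.array([w(n,(t if n=="top" else s)(u),z)[:2] for u in l])
for n,st,pt,bd,bt in(("top",[(362,105),(715,102),(726,408),(367,411)],(171,138),[(314,142),(688,180),(676,321),(295,283)],[(626,189),(652,191),(640,287),(617,285)]),
 ("scene",[(505,250),(322,565),(25,402),(240,125)],(562,82),[(495,186),(256,478),(132,390),(380,118)],[(277,380),(267,400),(177,347),(190,325)])):
  S=P(n,st,.08);B=P(n,bd,.092)
  e=(S[0]-S[1])+(S[3]-S[2]);e2=(B[0]-B[1])+(B[3]-B[2]);print(n,"\n",S,S.mean(0),np.linalg.norm(S-np.roll(S,1,0),axis=1),"stand yaw",np.degrees(np.arctan2(e[1],e[0])))
  print("board",B,B.mean(0),np.linalg.norm(B-np.roll(B,1,0),axis=1),np.degrees(np.arctan2(e2[1],e2[0])))
  print("tip",P(n,[pt],.102),"batten",P(n,bt,.132).mean(0),B.mean(0)-.115*e2/np.linalg.norm(e2))
  x=e/np.linalg.norm(e);y=np.array([-x[1],x[0]]);d=P(n,[pt],.102)[0]-S.mean(0);print("tip in stand",d@x,d@y)
E
```

```text
top 
 [[ 0.6861  0.0436]
 [ 0.6935 -0.2571]
 [ 0.4335 -0.2637]
 [ 0.4263  0.0344]] [ 0.5598 -0.1107] [0.2599 0.3008 0.2601 0.2982] stand yaw 91.39734011364347
board [[ 0.6508  0.0831]
 [ 0.6233 -0.2317]
 [ 0.5041 -0.2208]
 [ 0.5309  0.0961]] [ 0.5773 -0.0684] [0.1206 0.316  0.1196 0.318 ] 85.08897382800534
tip [[0.6502 0.2022]] batten [ 0.5672 -0.1809] [ 0.5674 -0.1829]
tip in stand 0.310591320856315 -0.09797258098820939
scene 
 [[ 0.6871  0.0383]
 [ 0.6984 -0.2587]
 [ 0.4435 -0.2667]
 [ 0.4333  0.0346]] [ 0.5656 -0.1131] [0.2538 0.2972 0.2551 0.3014] stand yaw 92.05695690797846
board [[ 0.6538  0.0823]
 [ 0.6273 -0.2325]
 [ 0.5107 -0.2217]
 [ 0.5369  0.095 ]] [ 0.5822 -0.0692] [0.1176 0.3159 0.1172 0.3178] 85.2283777411443
tip [[0.6545 0.2032]] batten [ 0.5727 -0.1827] [ 0.5726 -0.1838]
tip in stand 0.31289905786562133 -0.10018418162714017
```

```bash
python3 - <<'E'
from h import *
a=np.radians(88);R=np.array([[-np.sin(a),np.cos(a),0],[np.cos(a),np.sin(a),0],[0,0,-1]])
arm.move_to([.565,.01,.38],R)
c=arm.get_calibration("wrist");im=arm.snapshot("wrist");cv2.imwrite("pics/w1.png",cv2.resize(im[:,:,::-1],(800,600),interpolation=cv2.INTER_CUBIC));cv2.imwrite("pics/w1raw.png",im[:,:,::-1])
np.savez("w1",**c)
print(arm.current_t(),arm.current_ee_pos(),arm.current_joint_positions(),proj("wrist",[.652,.203,.102]))
E
```

```text
2.6167 [0.56494142 0.01067287 0.37975933] [-4.97678752e+00  1.60802828e+01  6.62046977e+01  6.38362913e-03
  9.77397825e+01 -9.30237430e+01] [401.24370219 221.47219946]
```

View pics/w1.png

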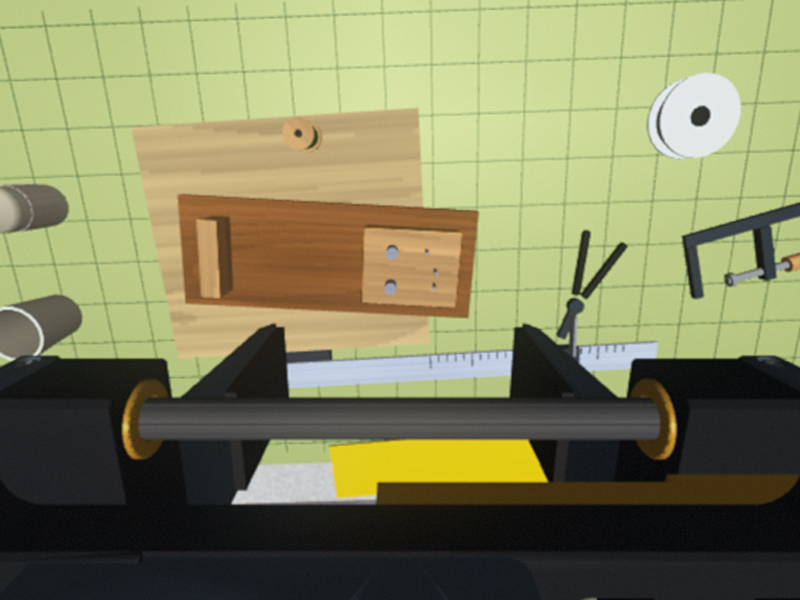

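```bash
python3 - <<'E'
import cv2
t=cv2.imread("pics/w1raw.png")
a=cv2.resize(t[130:260,90:340],None,fx=3.2,fy=3.2,interpolation=cv2.INTER_CUBIC)
cv2.imwrite("pics/w1a.png",a)
cv2.imwrite("pics/w1b.png",cv2.resize(t[190:270,340:460],None,fx=5,fy=5,interpolation=cv2.INTER_CUBIC))
E
```

```text
(no output)
```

View pics/w1a.png

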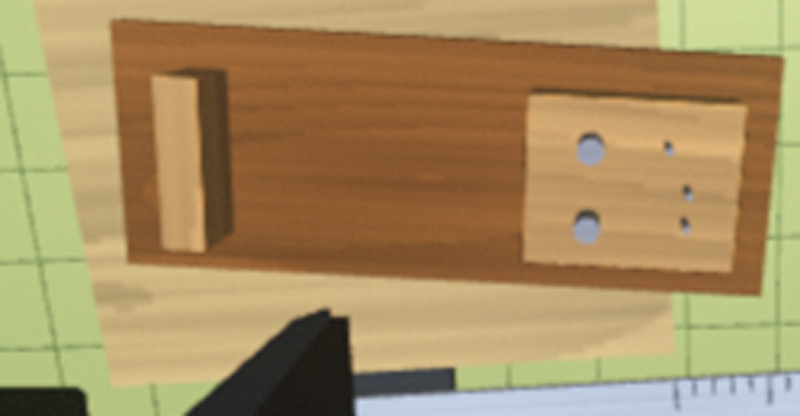

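View pics/w1b.png

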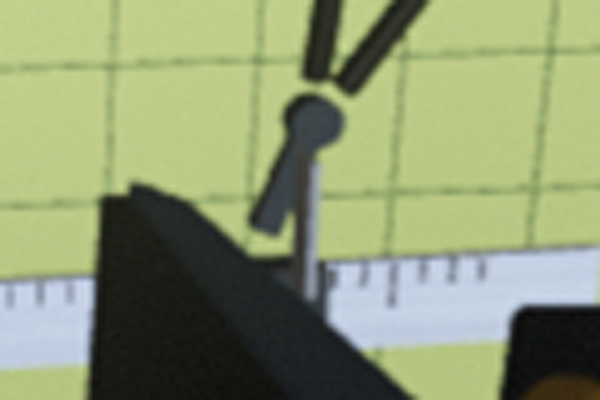

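```bash
python3 - <<'E'
from h import *
np.set_printoptions(precision=4,suppress=True)
c=dict(np.load("w1.npz"))
b=lambda u:((u[0]+.5)/5-.5+340,(u[1]+.5)/5-.5+190)
a=lambda u:((u[0]+.5)/3.2-.5+90,(u[1]+.5)/3.2-.5+130)
f=lambda u:((u[0]+.5)/1.4286-.5,(u[1]+.5)/1.4286-.5)
tip=w("",b((312,158)),.102,c)[:2]
B=np.array([w("",a(u),.092,c)[:2] for u in[(762,295),(128,262),(111,19),(783,57)]])
bt=np.array([w("",a(u),.132,c)[:2] for u in[(206,251),(162,248),(152,73),(199,77)]])
S=np.array([w("",f(u),.08,c)[:2] for u in[(430,343),(178,357),(133,129),(418,108)]])
for Q in(B,bt,S):
  e=Q[0]-Q[1]+Q[3]-Q[2]
  print(Q,Q.mean(0),np.linalg.norm(Q-np.roll(Q,1,0),axis=1),np.degrees(np.arctan2(e[1],e[0])))
e=S[0]-S[1]+S[3]-S[2];x=e/np.linalg.norm(e);y=np.array([-x[1],x[0]])
print("tip",tip,"in stand",(tip-S.mean(0))@x,(tip-S.mean(0))@y, "batten",(bt.mean(0)-S.mean(0))@x,(bt.mean(0)-S.mean(0))@y)
fe=(B[0]+B[3])/2;print("fe",fe,"to go",(tip-fe)@x)
E
```

```text
[[ 0.6519  0.0875]
 [ 0.6235 -0.232 ]
 [ 0.5043 -0.2209]
 [ 0.5329  0.0967]] [ 0.5781 -0.0672] [0.1194 0.3207 0.1197 0.3189] 84.88352021387355
[[ 0.6086 -0.1752]
 [ 0.6064 -0.1953]
 [ 0.5268 -0.1876]
 [ 0.5292 -0.1672]] [ 0.5678 -0.1813] [0.0797 0.0202 0.08   0.0206] 83.56138139776115
[[ 0.6865  0.0439]
 [ 0.6941 -0.2577]
 [ 0.4371 -0.2626]
 [ 0.4269  0.0356]] [ 0.5612 -0.1102] [0.2597 0.3017 0.257  0.2984] 91.69426934849724
tip [0.6516 0.2042] in stand 0.3115538466583788 -0.09967478883154526 batten -0.07126526722818163 -0.004477082116205086
fe [0.5924 0.0921] to go 0.11028358729210866
```

```bash
cat >> h.py <<'E'
def Rz(deg):
    a=np.radians(deg);return np.array([[-np.sin(a),np.cos(a),0],[np.cos(a),np.sin(a),0],[0,0,-1.]])
np.set_printoptions(precision=4,suppress=True)
def st(l=""):
    R=arm.current_tool_rot();print(l,"t",round(arm.current_t(),2),"p",arm.current_ee_pos(),"yaw",np.round(np.degrees(np.arctan2(R[1,1],R[0,1])),2),"tilt",R[2,:2],"F",arm.current_force(),"M",arm.current_torque(),"w",arm.current_width())
E
python3 - <<'E'
from h import *
arm.grip(.055); st("open")
arm.move_to([.5685,-.1815,.17],Rz(85.0))
arm.move_l([.5685,-.1815,.098],Rz(85.0),feed=.08); st("down")
c=arm.get_calibration("wrist");im=arm.snapshot("wrist");cv2.imwrite("pics/w2.png",im[:,:,::-1])
im=arm.snapshot("scene");cv2.imwrite("pics/s2.png",cv2.resize(im[135:325,165:395,::-1],None,fx=3.1,fy=3.1,interpolation=cv2.INTER_CUBIC))
E
```

```text
open t 3.33 p [0.565 0.01  0.38 ] yaw 88.0 tilt [-0.  0.] F [-0.7843 -0.5196 -0.5285] M [0.0663 0.0257 0.0236] w 0.055064330066381166
down t 5.47 p [ 0.5689 -0.1816  0.0985] yaw 85.0 tilt [-0.0008 -0.0003] F [-0.0371  0.1221 -0.1046] M [ 0.0447  0.0227 -0.0276] w 0.054899396567784
```

View pics/w2.png

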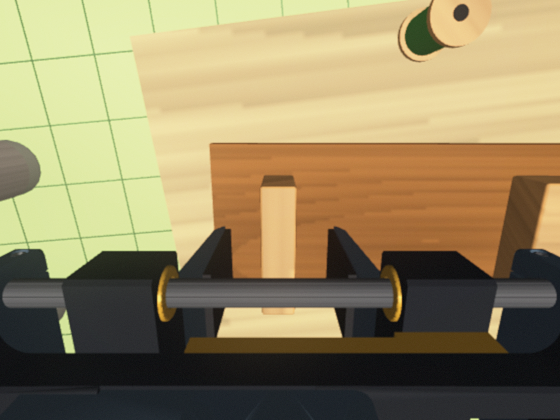

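View pics/s2.png

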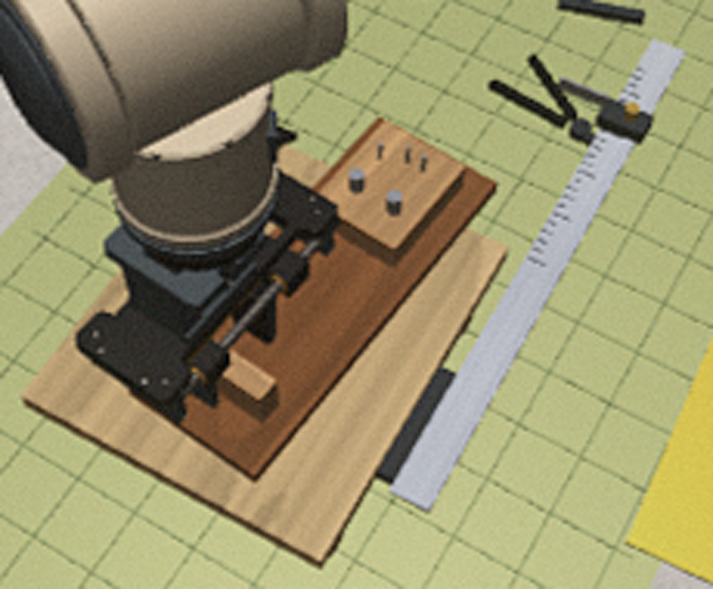

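```bash
python3 - <<'E'
from h import *
arm.grip(.012); st("grip")
p=[.5685,-.1815,.098]
for z in(.097,.096,.095,.094):
    arm.move_l([p[0],p[1],z],Rz(85),feed=.02); st(z)
    if arm.current_force()[2]>8:break
c=arm.get_calibration("wrist");im=arm.snapshot("wrist");cv2.imwrite("pics/w3.png",im[:,:,::-1])
E
```

```text
grip t 6.22 p [ 0.5685 -0.1816  0.098 ] yaw 85.0 tilt [-0. -0.] F [0.0937 0.0098 1.0367] M [-0.0097  0.0875  0.0201] w 0.018974242778327582
0.097 t 6.47 p [ 0.5686 -0.1816  0.0979] yaw 85.0 tilt [-0.0006 -0.0003] F [-3.7348  1.1085 14.7532] M [0.1957 0.8672 0.0187] w 0.01858657922287077
```

View pics/w3.png

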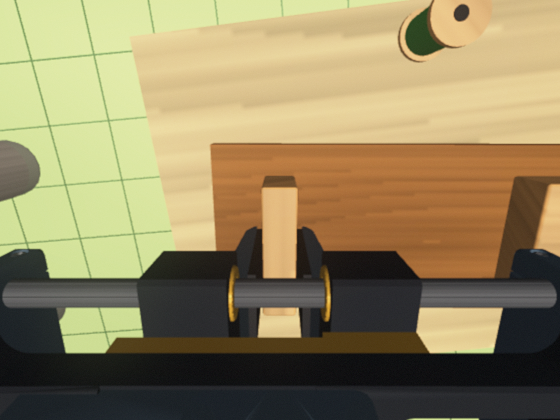

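```bash
python3 - <<'E'
from h import *
P0=np.array([.5685,-.1815]);P1=np.array([.5729,-.0741])
for f,yaw,z in((.12,88.3,.097),(.25,91.6,.097),(.45,91.6,.097),(.65,91.6,.097),(.88,91.6,.097)):
    p=P0+f*(P1-P0)
    arm.move_l([p[0],p[1],z],Rz(yaw),feed=.03); st(f)
    F=arm.current_force()
    if np.linalg.norm(F)>45 or F[2]<2: print("stop");break
for n in("scene","top","wrist"):
    im=arm.snapshot(n);cv2.imwrite(f"pics/{n}4.png",im[:,:,::-1])
t=cv2.imread("pics/top4.png");s=cv2.imread("pics/scene4.png")
cv2.imwrite("pics/topz4.png",cv2.resize(t[150:275,170:385],None,fx=3.7,fy=3.7,interpolation=cv2.INTER_CUBIC))
cv2.imwrite("pics/scz4.png",cv2.resize(s[135:325,165:395],None,fx=3.1,fy=3.1,interpolation=cv2.INTER_CUBIC))
E
```

```text
0.12 t 7.11 p [ 0.5703 -0.1693  0.0979] yaw 88.29 tilt [-0.0028 -0.0012] F [ 2.6677 -2.1608  8.5744] M [-0.366  -0.3393 -0.3619] w 0.018775727326046737
0.25 t 7.72 p [ 0.571  -0.1553  0.0979] yaw 91.59 tilt [-0.0029 -0.0014] F [ 2.8084 -1.8561  8.8225] M [-0.3545 -0.4511 -0.3016] w 0.01896063586819344
0.45 t 8.59 p [ 0.5716 -0.1342  0.0979] yaw 91.6 tilt [-0.0023 -0.0018] F [ 0.2536 -5.5107  7.812 ] M [-1.0283 -0.048   0.0026] w 0.0191221979483518
0.65 t 9.46 p [ 0.5725 -0.1127  0.0979] yaw 91.61 tilt [-0.0024 -0.0018] F [ 0.3104 -6.0203  8.6718] M [-1.0586  0.0124 -0.0078] w 0.019283687431577257
0.88 t 10.43 p [ 0.5735 -0.088   0.098 ] yaw 91.61 tilt [-0.0024 -0.0018] F [ 0.5093 -6.874   9.183 ] M [-1.1902  0.029   0.0429] w 0.018785629984001354
```

View pics/topz4.png

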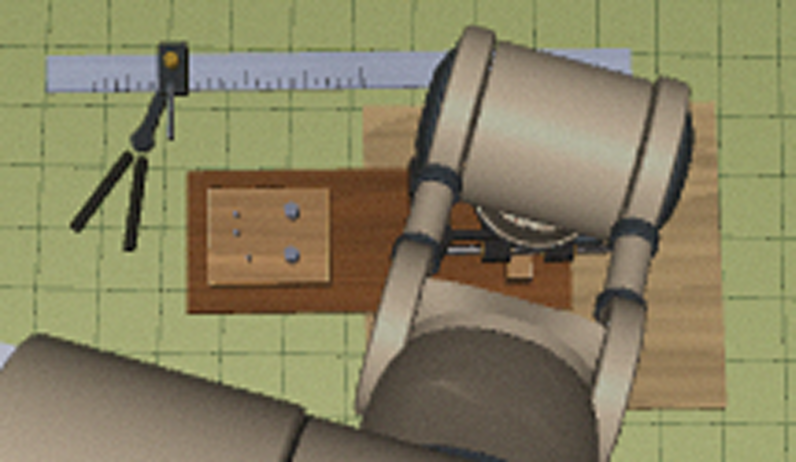

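View pics/scz4.png

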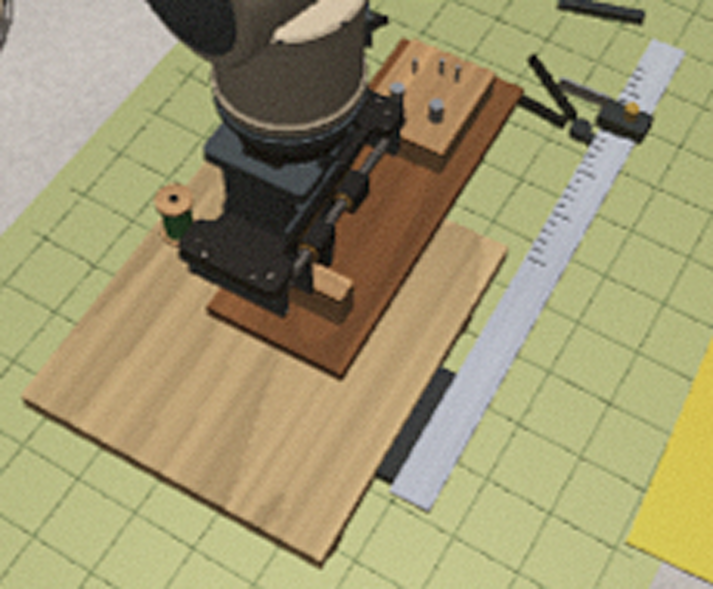

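View pics/wrist4.png

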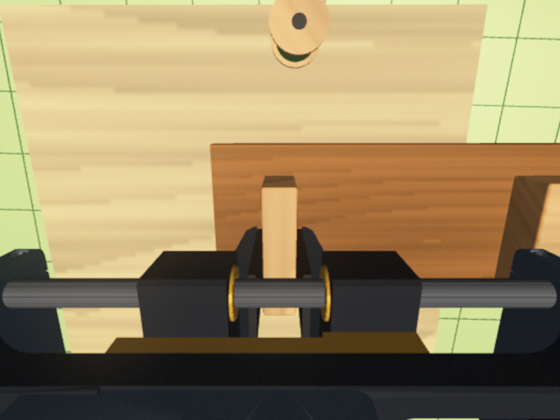

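```bash
cat > m.py <<'E'
from h import *
t=lambda u:((u[0]+.5)/3.7-.5+170,(u[1]+.5)/3.7-.5+150)
s=lambda u:((u[0]+.5)/3.1-.5+165,(u[1]+.5)/3.1-.5+135)
xh=np.array([-.0279,.9996])
def gap(tc,sc,tt=(171,138),ss=(562,82)):
    T=w("top",t(tt),.102)[:2]@xh
    print("top gaps",[T-w("top",t(u),.092)[:2]@xh for u in tc])
    S=w("scene",s(ss),.102)[:2]@xh
    print("scene gaps",[S-w("scene",s(u),.092)[:2]@xh for u in sc])
    p=arm.current_ee_pos()[:2]; print("kin gap top/scene/wrist tip",T-p@xh-.275,S-p@xh-.275,np.array([.6516,.2042])@xh-p@xh-.275)
E
python3 - <<'E'
from m import *
gap([(187,171),(187,313)],[(522,88),(406,39)])
import cv2
a=cv2.imread("pics/top4.png");cv2.imwrite("pics/ta.png",cv2.resize(a[155:245,200:270],None,fx=6.5,fy=6.5,interpolation=cv2.INTER_CUBIC))
a=cv2.imread("pics/scene4.png");cv2.imwrite("pics/sa.png",cv2.resize(a[140:190,285:385],None,fx=8,fy=8,interpolation=cv2.INTER_CUBIC))
E
```

```text
top gaps [np.float64(0.01232418650146938), np.float64(0.01306804222170882)]
scene gaps [np.float64(0.014870531665945902), np.float64(0.014495746543600724)]
kin gap top/scene/wrist tip 0.012923495699483312 0.013770352589014934 0.014896532994566836
```

View pics/ta.png

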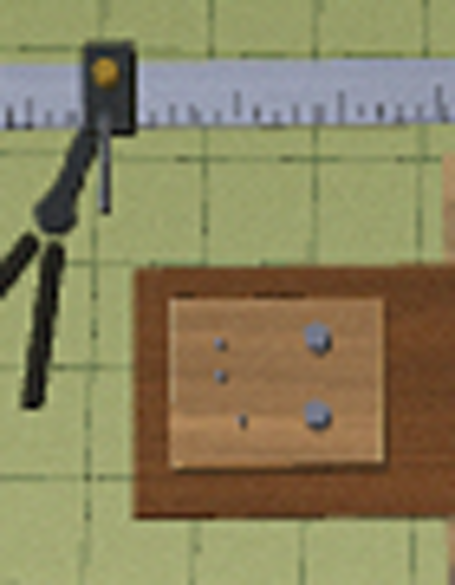

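View pics/sa.png

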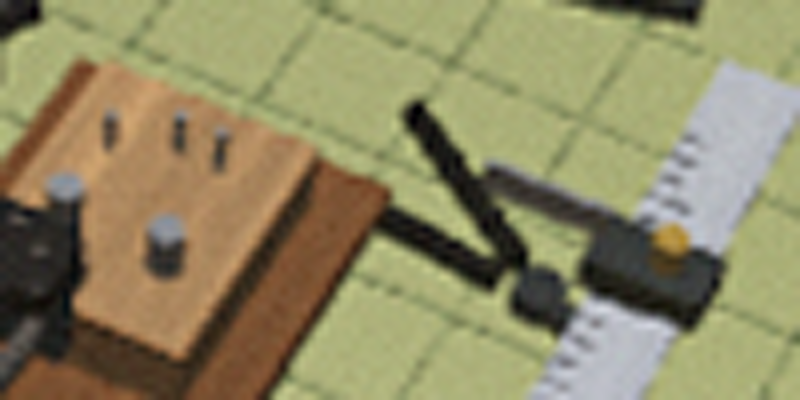

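```bash
python3 - <<'E'
from m import *
arm.move_l([.5720,-.0733,.097],Rz(91.6),feed=.02); arm.sleep(.4); st("end")
for n in("scene","top","wrist"):
    im=arm.snapshot(n);cv2.imwrite(f"pics/{n}5.png",im[:,:,::-1])
a=cv2.imread("pics/top5.png");cv2.imwrite("pics/ta5.png",cv2.resize(a[155:245,200:270],None,fx=6.5,fy=6.5,interpolation=cv2.INTER_CUBIC))
a=cv2.imread("pics/scene5.png");cv2.imwrite("pics/sa5.png",cv2.resize(a[135:210,285:385],None,fx=8,fy=8,interpolation=cv2.INTER_CUBIC))
cv2.imwrite("pics/sb5.png",cv2.resize(a[135:325,165:395],None,fx=3.1,fy=3.1,interpolation=cv2.INTER_CUBIC))
gap([],[])
E
```

```text
end t 11.82 p [ 0.5732 -0.0744  0.0979] yaw 91.6 tilt [-0.0025 -0.0018] F [ 0.7889 -7.6392  8.6885] M [-1.2272 -0.0121 -0.033 ] w 0.018869761460862784
top gaps []
scene gaps []
kin gap top/scene/wrist tip -0.0006900687679066708 0.00015678812162495115 0.0012829685271768532
```

View pics/ta5.png

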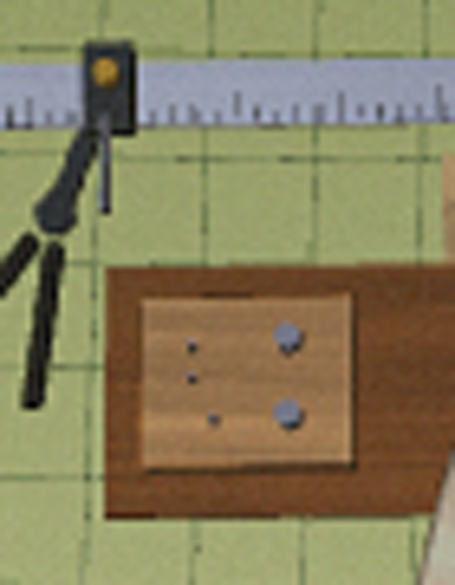

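View pics/sa5.png

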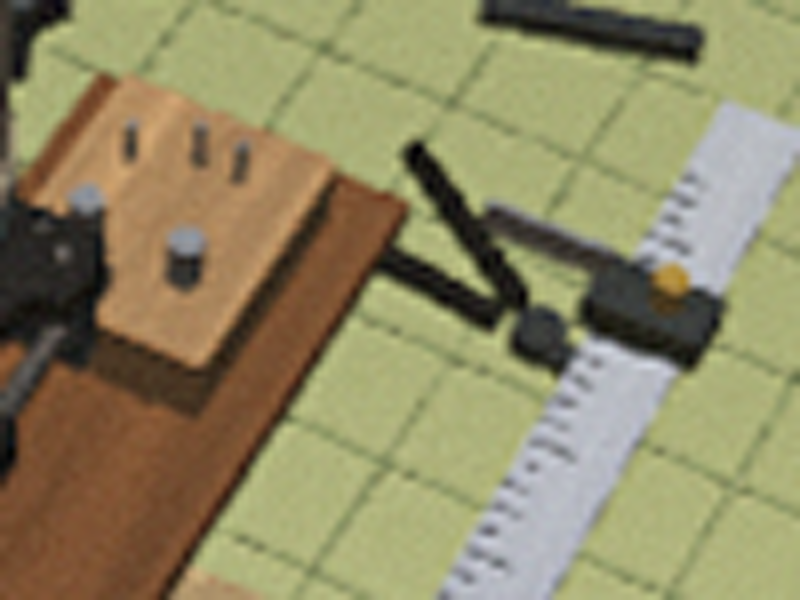

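View pics/wrist5.png

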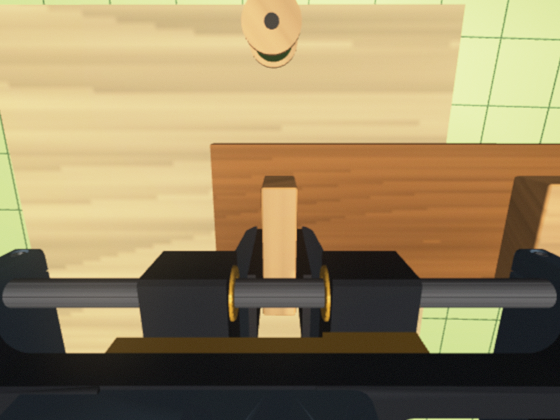

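```bash
python3 - <<'E'
from m import *
q=lambda u:((u[0]+.5)/8-.5+285,(u[1]+.5)/8-.5+135)
for u in((407,205),(404,200)):print("scene corner",w("scene",q(u),.092)[:2],w("scene",q(u),.092)[:2]@xh)
for u in((487,206),(490,212)):print("tip",w("scene",q(u),.102)[:2],w("scene",q(u),.102)[:2]@xh)
k=lambda u:((u[0]+.5)/6.5-.5+200,(u[1]+.5)/6.5-.5+155)
for u,z in(((106,268),.092),((106,517),.092),((105,212),.102)):print("top",w("top",k(u),z)[:2],w("top",k(u),z)[:2]@xh)
print(arm.current_dq(),arm.current_force(),arm.current_t())
E
```

```text
scene corner [0.6262 0.1998] 0.18225304663784178
scene corner [0.6243 0.2013] 0.18375884660068764
tip [0.6521 0.205 ] 0.18668685498790052
tip [0.6541 0.2031] 0.18478950256095428
top [0.6242 0.2025] 0.18497280864187415
top [0.5045 0.1982] 0.18407262429440013
top [0.6494 0.2025] 0.18433251114798127
[-0.0864 -0.0246 -0.008   0.0021 -0.008   0.0032] [ 1.2098 -6.9622  9.8624] 11.9667
```

```bash
python3 - <<'E'
from m import *
arm.move_l([.5720,-.0723,.097],feed=.02,orientation=Rz(91.6)); arm.sleep(.5); st("end"); p=arm.current_ee_pos(); arm.sleep(.5); print(arm.current_ee_pos()-p, arm.current_dq()); gap([],[])
im=arm.snapshot("scene");cv2.imwrite("pics/fin.png",cv2.resize(im[80:325,165:395,::-1],None,fx=2.4,fy=2.4,interpolation=cv2.INTER_CUBIC))
arm.sign_off()
E
```

```text
end t 12.72 p [ 0.5732 -0.0735  0.0979] yaw 91.6 tilt [-0.0025 -0.002 ] F [ 0.2073 -7.2278  8.957 ] M [-1.4104 -0.0368  0.0337] w 0.018743784791463772
[0. 0. 0.] [-0.0035 -0.0564  0.0824 -0.0327  0.0368 -0.0712]
top gaps []
scene gaps []
kin gap top/scene/wrist tip -0.001601041799069003 -0.0007541849095373809 0.0003719954960145211
the job is handed in; nothing more can be done
```

View pics/fin.png

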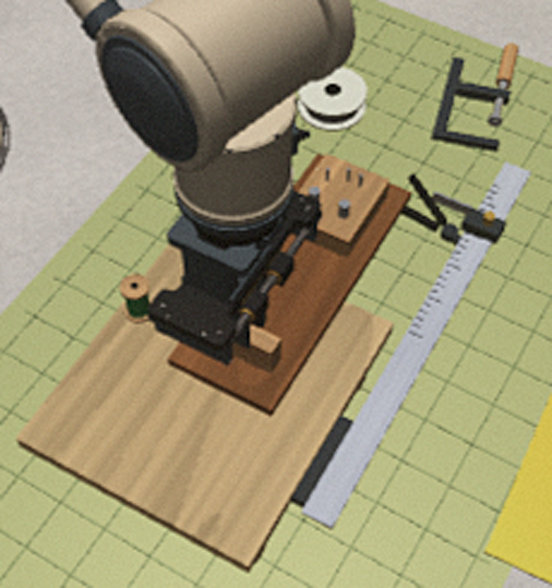

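I slid the board out until its outer end was level with the pointer and handed the job in at about 13 s of the 35 s, still gripping the batten. I gripped the batten across its thickness and pressed down lightly. I then turned the board about 6.6° to square it and slid it about 110 mm outward.

- **Outer end against the pointer:** computed from the arm's final position, the gap is −1.6, −0.8 or +0.4 mm, depending on which camera's reading of the pointer tip is used. The limit is ±6 mm.
- **Cameras disagree slightly:** before the last 1 mm push, the top view read the end about level (0.2 mm past the pointer) and the scene view read it 1–4 mm short. I moved 1 mm as a compromise and did not remeasure the pictures afterwards.
- **Squareness:** the gripper is turned to 91.6°, the stand measures about 91.4–92.1°, and the board's end in the top view gave about 92°, against a 5° limit.
- **Flat, still and held:** the arm's position did not change over the last 0.5 s. The tool tilt is below 0.2°, and the arm is pressing down with about 9 N. The fingers are closed on the batten at about 19 mm.
- **Other things:** in the last picture the board is clear of the cursor, and the bystanders in view look unmoved. The glue bottle and pin cup were outside that view.

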